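# Check a printed housing under the height bar

## Robot

A 6-joint arm with a two-finger parallel gripper is mounted at the origin on the work surface. World frame = base frame: x ahead of the robot, y to its left, z up, the work surface at z = 0. Lengths are in mm, angles in rad, forces in N, time in s.
With the tool pointing down it reaches from about 350 to 975 mm from the base axis. Payload 7.1 kg.
Tool frame: the origin (TCP) lies at the very end of the fingers, on their centre line; the grasp point (between the pads) lies 19 mm behind it (ctrl.tcp_to_grasp is the distance from the TCP to the grasp point, in mm); z points along the fingers, x is the direction in which the jaws open and shut, and the axes are right-handed (so a half turn about z gives the same grasp; the last joint's range is limited). The gripper opens to 88 mm and grips with 3 to 60 N. Pads are 20 mm wide; open, the fingers measure 115 mm over their backs; the gripper's body (75 mm by 178 mm) begins 61 mm behind the grasp point.
Start: joints at [-1.293, 0.423, 1.63, -0, 1.089, -0.019], TCP at [182.806, -597.651, 222.675] pointing down, gripper open.
Joint ranges: [-3, 3], [-0.9, 2.11], [0.09, 2.58], [-1.31, 4.45], [0.11, 2.69], [-2.54, 2.54]. Speed limits (rad/s): [2.39, 2.39, 3.01, 3.14, 3.14, 3.14].

## Interface

Orientations are given as a rotation vector (axis times angle).
In Python, from workcell import get_obs, viewer, ctrl, masks_of gives the robot as it stands. The module is installed in compiled form; this text tells all that it offers.
- The arm moves only by the shell command python3 -m inch 'ROWS'. ROWS is JSON, a list of rows, each an object of numbers: "tx", "ty", "tz": the shift along the tool's x, y, z in cm; "ax", "ay", "az": the turn, a rotation vector about the tool's x, y, z in degrees; "jaw": the opening, from 0 (shut) to 1 (fully open). In form: [{"tx": .., "ty": .., "tz": .., "ax": .., "ay": .., "az": .., "jaw": ..}, ...]. A call has 1 to 12 rows; each row shifts and turns the commanded pose from where the row before left it, along the tool's axes as they then stand; what a row does not reach is not made up. A row lasts 1/8 s, in which the tool goes at most 62.5 mm and 10.7 degrees, less where a joint would pass 70% of its speed; a pose out of reach is approached as far as the arm can. A call is refused whole if a number of a shift passes 6.25 or a number of a turn 10.7, either way. A call with a gripper value outside its range is refused whole. The fingers move at their own pace and stop on an object; the grip force is fixed at half the most. Time passes only in rows, so rows that do not move let the fingers close. It gives the time, the measured TCP pose, the force and the opening at its end, in the units of the state.
- get_obs(): the state, without advancing time (a new reading comes with each control period).
- viewer.get_image(name): name is "scene" or "top"; returns (picture, depth): 400x640x3 uint8, red, green, blue; 400x640 float32, mm along the optical axis (not along the pixel's ray), 0 where there is no reading.
- viewer.get_calibration(name): a dict with "fx", "fy", "cx", "cy" (pixels), "rvec" (rotation vector, rad) and "tvec" (3), from world to camera coordinates, as OpenCV has them. Camera axes: x right, y down, z forward; pixel columns grow to the right and rows downward; lengths in mm; the calibration is good to about 2 mm. A picture is of the moment at which its call begins. get_calibration takes no time and is no camera call.
- ctrl.close_job(): hands the job in, once; it reports no verdict.
Trained networks look in the newest picture that a camera, given by its name, has taken for a name from the list of things; names that differ only in an ending like _2 or _b are one class to them, and where a whole thing is asked for, a point or a joint stands for the part that bears it (a point fixed in the world has none). Each returns a list of dicts, best first, with "score" (0 to 1); they miss things now and then, are a little off and sometimes report something else, mostly with a low value. They report only what shows in the picture. A call takes as long as a camera call. They do not tell look-alikes from the thing itself.
- masks_of(camera, thing): "pixels" (400x640 bool, what is visible of it) and "location" ([column, row] in pixels, amid what is visible of it).
The state is a dict: "t": time; "qpos": joint angles; "qvel": joint speeds; "joint_torque": joint torques, N m; "ee_pos": TCP position; "orientation": TCP orientation; "ft_force": force on the tool from outside, world axes, zero at the start; "moment": the same for the moment, N m; "width": finger opening in mm.
Only numpy, scipy, OpenCV 4.12 (cv2) and the standard library are available. Lean on these libraries where they do the work, as an engineer would, in place of code of your own. Each camera call takes 0.05 s, during which the arm holds its last target. There are 200 camera calls.

## Task

Check the orange printed housing in the height gauge: lay it flat in front of the gauge's open mouth, nose towards the yellow bar, and push it by its tail end between the rails until its raised part has gone right under and past the bar and its nose meets the red sprung stop. Keep it pressed gently against the stop for two seconds with about the push of a one-kilogram weight (10 N; the stop must never get anywhere near double that), then let go and leave the housing lying there past the bar. Leave everything else on the bench where it is.

Things in the scene. Friction and masses are not known exactly. Their poses are not given: they have to be found in the camera images.
- housing: orange printed housing to check, 170 to 350 g. Raised part 70 long x 50 wide x 30 high mm with five black stripes on top; behind it a lower tail 70 x 50 x 16 mm with two black dots. Origin: underside, below the middle of the raised part; z up, +x to the nose. Flat nose face at x = +35 mm, raised part ends at x = -35, flat tail end at x = -105.
- tail_end (a point): middle of the housing's flat tail end face, 8 mm above its underside: the face to push on
- gauge: fixed height gauge. Origin: on the bench under the middle of its yellow bar; z up, +x is the way the part is pushed; the part slides on the bench itself. The bar spans x = -6 to +6 mm, underside 32, top 44 mm above the bench (2 mm over the housing); posts at |y| = 38 to 50 mm. Rails 14 mm high from x = -20 to 175 mm.
- mouth (a point): middle of the gauge's open mouth on the bench, x = -66 mm in the gauge's frame (axes as the gauge's). Here the rails' inner faces flare to |y| = 41 mm, narrowing to 27 mm at x = -20 mm in the gauge's frame and beyond (2 mm play each side of the housing).
- stop_range (a point): on the bench at x = 98 mm in the gauge's frame, middle of where the red stop pad may be: its untouched face lies anywhere within 14 mm either way (x = 84 to 112), set anew each time and not reported, so feel for it. Pad 42 mm wide, 2 to 24 mm high, on a spring of about 4 N/mm, 8 mm travel, from 2 N; damped (1.2 N more per 10 mm/s); it pushes back when let go.
- grey_housing: a second printed housing of the same shape but grey; bystander; origin at its underside, to be left alone
- spool: black spool of blue printer filament lying flat, 200 mm across, 64 mm high; bystander; origin at its underside, to be left alone
- bottle: clear water bottle with a red cap, 64 mm across, 190 mm tall; bystander; origin at its underside, to be left alone
- caliper: digital caliper lying flat, 220 mm long, 14 mm thick; bystander; origin at its underside, to be left alone
- screwdriver: screwdriver lying on the bench; bystander; origin at its underside, to be left alone
Mind the look-alikes: they are no part of the job. There is more than one size of the housing; the one meant has the size given above.

How it is judged (in metres and radians):
On the way, in this order (a step that is already met when the one before it is completed fails the run):
1. the housing lies flat between the rails with its nose under and just past the bar (y of housing in the frame of gauge between -0.006 and 0.006 m and angle between housing's own z axis and vertical below 0.06 rad and height (world z) of housing below 0.006 m and angle between the x axis of housing and the x axis of gauge, either way round below 0.12 rad and x of tail_end in the frame of gauge below 0 m and x of housing in the frame of gauge above -0.029 m).
2. with its raised part past the bar, the housing is kept pressed against the stop with 5 to 15 N for one second (y of housing in the frame of gauge between -0.006 and 0.006 m and angle between housing's own z axis and vertical below 0.06 rad and height (world z) of housing below 0.006 m and angle between the x axis of housing and the x axis of gauge, either way round below 0.12 rad and x of tail_end in the frame of gauge below 0 m and x of housing in the frame of gauge above 0.046 m and contact force between housing and gauge between 5 and 15 N), for 1 s.
At the end, for the whole second after the job is handed in: The housing lies still and flat on the bench between the rails (within 6 mm of the gauge's centre line and 0.12 rad of its direction), nose first, its raised part wholly past the bar (its origin more than 43 mm past the bar's middle), and the fingers have let go (y of housing in the frame of gauge between -0.006 and 0.006 m and angle between housing's own z axis and vertical below 0.06 rad and height (world z) of housing below 0.006 m and angle between the x axis of housing and the x axis of gauge, either way round below 0.12 rad and x of tail_end in the frame of gauge below 0 m and x of housing in the frame of gauge above 0.043 m and linear speed of housing below 0.01 m/s and contact force between the fingers and housing below 0.1 N); the robot touches nothing.
It fails at once if the housing is pushed against the gauge or its stop with more than 20 N (contact force between housing and gauge above 20 N).
It fails at once if the housing is tipped over (angle between housing's own z axis and vertical above 0.8 rad).
It fails at once if another thing on the bench is moved by more than 25 mm (distance of any of grey_housing, spool, bottle, caliper, screwdriver from where it was at the start of the episode above 0.025 m).
It also fails if it takes over 66 s, if anything falls off the work surface, if the arm or the gripper's body presses on something with over 40 N, if the wrist force passes 120 N, or if a joint passes its speed limit or range.

## Working session

There is one attempt and no reset: what is moved stays moved. The work goes in short steps, Python scripts to look and compute and a shell command to move; the robot and the scene stay as the last step left them, time stands still between calls to the robot, and variables do not carry over. Pictures are saved under pics/ and viewed, about 8 in all and at most 12, crops included, and the job is handed in when it is done.

```bash
mkdir -p pics; cat > h.py <<'E'
import numpy as np, cv2
from workcell import get_obs, viewer, ctrl, masks_of
def shot(cam,name=None):
    im,d=viewer.get_image(cam)
    if name: cv2.imwrite('pics/'+name,im[:,:,::-1])
    return im,d
def cloud(cam,d):
    c=viewer.get_calibration(cam); R=cv2.Rodrigues(np.array(c['rvec'],float))[0]; t=np.array(c['tvec'],float).ravel()
    v,u=np.mgrid[0:d.shape[0],0:d.shape[1]]
    P=np.stack([(u-c['cx'])/c['fx']*d,(v-c['cy'])/c['fy']*d,d],-1)
    W=(P-t)@R; W[d<=0]=np.nan
    return W
E
cat > a.py <<'E'
from h import *
for cam in ['top','scene']:
    im,d=shot(cam,cam+'1.png'); W=cloud(cam,d)
    c=viewer.get_calibration(cam); print(cam,c['fx'],-cv2.Rodrigues(np.array(c['rvec'],float))[0].T@np.array(c['tvec']).ravel())
    for th in ['housing','gauge','grey_housing','spool','bottle','caliper','screwdriver']:
        for m in masks_of(cam,th)[:3]:
            p=m['pixels']; w=W[p]; w=w[~np.isnan(w[:,0])]
            print(th,round(m['score'],2),np.round(m['location']),p.sum(),'mean',np.median(w,0).round(),'z',np.percentile(w[:,2],[5,95]).round(),'rgb',np.median(im[p],0))
print(get_obs())
E
python3 a.py
```

```text
top 419.2530128576204 [ 362.19526195   29.6682119  1166.4674512 ]
housing 0.87 [218. 192.] 916 mean [553. 323.  23.] z [11. 32.] rgb [217.  122.   56.5]
housing 0.78 [283. 262.] 1857 mean [356. 137.  33.] z [17. 42.] rgb [192. 102.  46.]
housing 0.56 [211. 239.] 459 mean [424. 329.  12.] z [ 5. 22.] rgb [238. 140.  63.]
gauge 0.66 [370. 188.] 1725 mean [ 559. -100.   13.] z [ 1. 43.] rgb [213. 216. 207.]
grey_housing 0.87 [242. 132.] 912 mean [719. 255.  18.] z [ 8. 32.] rgb [101. 105. 106.]
grey_housing 0.37 [372. 190.] 1872 mean [ 554. -101.   13.] z [ 1. 43.] rgb [209.5 215.  206. ]
spool 0.94 [466. 135.] 4661 mean [ 703. -354.   63.] z [ 4. 66.] rgb [32. 33. 35.]
bottle 0.95 [302. 102.] 819 mean [778.  94. 122.] z [ 13. 189.] rgb [128. 143. 130.]
bottle 0.68 [373. 192.] 1807 mean [ 551. -102.   13.] z [ 1. 43.] rgb [211. 216. 207.]
caliper 0.82 [328. 144.] 628 mean [694.  14.   7.] z [-0. 16.] rgb [ 76. 122.  85.]
screwdriver 0.88 [478. 293.] 367 mean [ 282. -384.   22.] z [14. 26.] rgb [192.  44.  39.]
screwdriver 0.47 [327. 144.] 667 mean [692.  19.   7.] z [ 0. 16.] rgb [101. 
[... 1068 characters left out ...]
  24.] z [10. 31.] rgb [172.5  35.   28. ]
{'t': 0.8, 'qpos': array([-1.29299328e+00,  4.23051611e-01,  1.62989282e+00, -7.12399174e-06,
        1.08859593e+00, -1.89931955e-02]), 'qvel': array([ 0.00087252, -0.002486  ,  0.00087641, -0.0012869 , -0.00069807,
        0.00046181]), 'joint_torque': array([-7.62781892e-04, -5.44511425e+01, -2.74034518e+01,  6.44828822e-02,
        1.69261551e-02,  1.69064261e-06]), 'ee_pos': array([ 182.81132764, -597.65971691,  222.70812663]), 'orientation': array([ 2.52544857e+00, -1.86855080e+00,  5.90494258e-05]), 'ft_force': array([-0.53013034, -0.51724389, -1.1671693 ]), 'moment': array([ 0.00769175, -0.01354186,  0.03074677]), 'width': 87.72642358496171}
```

```bash
python3 -c "
import cv2
a=cv2.imread('pics/top1.png')
cv2.imwrite('pics/top1c.png',cv2.resize(a[90:320,190:490],None,fx=2.6,fy=2.6,interpolation=cv2.INTER_CUBIC))"
```

```text
(no output)
```

View pics/top1c.png

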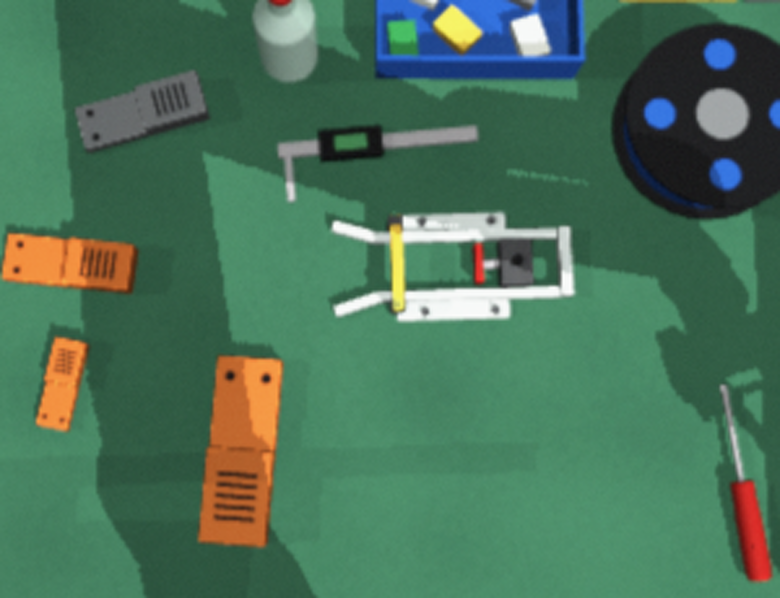

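```bash
cat > m.py <<'E'
from h import *
def rect(w):
    (c,s,a)=cv2.minAreaRect(w[:,:2].astype(np.float32)); return np.round(c,1),np.round(s,1),round(a,2)
ims={c:shot(c) for c in ['top','scene']}
for cam in ims:
    im,d=ims[cam]; W=cloud(cam,d); h=cv2.cvtColor(im,cv2.COLOR_RGB2HSV)
    x,y,z=W[...,0],W[...,1],W[...,2]
    org=(h[...,0]<20)&(h[...,1]>110)&(y>230)&(y<420)&(x>490)&(x<620)
    for lo,hi in [(26,36),(12,21)]:
        w=W[org&(z>lo)&(z<hi)]; print(cam,'housing z',lo,len(w),rect(w),'zmed',np.median(w[:,2]).round(1),'mean',w.mean(0).round(1))
    g=(x>470)&(x<650)&(y>-260)&(y<80)
    yel=g&(h[...,0]>20)&(h[...,0]<35)&(h[...,1]>110)&(z>36)
    print('bar',rect(W[yel]),np.median(W[yel][:,2]))
    red=g&((h[...,0]<8)|(h[...,0]>172))&(h[...,1]>130)&(z>5)
    w=W[red];print('red',len(w),rect(w),np.percentile(w[:,1],[2,50,98]),np.percentile(w[:,2],[5,95]), w[:,0].mean())
    rail=g&(h[...,1]<60)&(h[...,2]>120)&(z>9)&(z<19)
    w=W[rail]; print('rail',len(w),rect(w))
    for lo,hi in [(500,560),(560,640)]:
        q=w[(w[:,0]>lo)&(w[:,0]<hi)&(w[:,1]<-60)&(w[:,1]>-200)]
        yy=np.arange(-190,-70,20); print([(k,np.percentile(q[abs(q[:,1]-k)<10][:,0],[5,95]).round(1).tolist()) for k in yy if (abs(q[:,1]-k)<10).sum()>3])
E
python3 m.py
```

```text
top housing z 26 414 (array([550.8, 293.2]), array([70.3, 49.6]), 83.94) zmed 29.2 mean [550.5 293.4  29.3]
top housing z 12 400 (array([554. , 328.5]), array([139.8,  50.6]), 84.4) zmed 15.3 mean [556.8 361.1  15.4]
bar (array([548.2, -22.3]), array([88.3, 11.2]), 0.12) 42.88900486962711
red 55 (array([ 555.7, -110.5]), array([38.8,  8.3]), 2.89) [-114.66735369 -109.20397865 -106.14387231] [13.1205098 25.4152907] 554.4998629614037
rail 649 (array([557.7, -83.4]), array([104.9, 254.9]), 1.58)
[(np.int64(-190), [523.5, 534.4]), (np.int64(-170), [523.6, 532.2]), (np.int64(-150), [523.4, 532.0]), (np.int64(-130), [511.2, 558.7]), (np.int64(-110), [517.7, 540.2]), (np.int64(-90), [519.9, 528.5])]
[(np.int64(-190), [573.8, 597.3]), (np.int64(-170), [588.2, 594.1]), (np.int64(-150), [588.3, 594.3]), (np.int64(-130), [585.2, 602.7]), (np.int64(-110), [584.7, 593.7]), (np.int64(-90), [584.6, 593.4])]
scene housing z 26 296 (array([550.4, 294.4]), array([69.5, 52.2]), 83.57) zmed 31.3 mean [551.7 295.4  31.2]
scene housing z 12 365 (array([553.8, 330.9]), array([136.1,  51.4]), 84.99) zmed 17.2 mean [558.7 356.9  17.1]
bar (array([558.3, -22.9]), array([89.6, 18.3]), 3.19) 44.545600242132146
red 62 (array([ 548.4, -114.7]), array([57.9, 24.5]), 28.15) [-129.67518619 -109.57558279 -104.36905937] [ 7.4538789  27.19316055] 555.3376555635597
rail 326 (array([556. , -87.4]), array([110.8, 261.6]), 2.41)
[(np.int64(-190), [521.4, 557.3]), (np.int64(-130), [503.9, 535.0]), (np.int64(-110), [502.0, 528.1]), (np.int64(-90), [503.8, 528.9])]
[(np.int64(-190), [563.5, 595.7]), (np.int64(-170), [584.0, 595.2]), (np.int64(-150), [585.6, 594.3]), (np.int64(-130), [584.0, 609.6]), (np.int64(-110), [583.7, 608.5]), (np.int64(-90), [581.7, 605.8])]
```

```bash
cat > o.py <<'E'
from h import *
def ortho(cam,im,z,x0,x1,y0,y1,s=3):
    # pixel: col=(y1-y)*s , row=(x1-x)*s
    c=viewer.get_calibration(cam)
    w=np.float32([[x1,y1,z],[x1,y0,z],[x0,y0,z],[x0,y1,z]])
    K=np.array([[c['fx'],0,c['cx']],[0,c['fy'],c['cy']],[0,0,1]])
    p=cv2.projectPoints(w.astype(float),np.array(c['rvec'],float),np.array(c['tvec'],float),K,None)[0].reshape(-1,2).astype(np.float32)
    W,H=int((y1-y0)*s),int((x1-x0)*s)
    M=cv2.getPerspectiveTransform(p,np.float32([[0,0],[W,0],[W,H],[0,H]]))
    return cv2.warpPerspective(im,M,(W,H),flags=cv2.INTER_CUBIC)
if __name__=='__main__':
    im,d=shot('top'); o=ortho('top',im,14,490,620,-205,60)
    for c in range(0,o.shape[1],90): cv2.line(o,(c,0),(c,6),(0,0,0),1); 
    for r in range(0,o.shape[0],30): cv2.line(o,(0,r),(8,r),(0,0,0),1)
    cv2.imwrite('pics/orth.png',o[:,:,::-1])
    hsv=cv2.cvtColor(o,cv2.COLOR_RGB2HSV); wh=(hsv[...,1]<50)&(hsv[...,2]>130)
    for y in range(50,-200,-10):
        col=(60-y)*3; r=np.where(wh[:,max(0,col-3):col+4].mean(1)>.5)[0]; r=r[::1]
        up=r[r<195]; lo=r[r>=195]
        print(y, 'hi x inner',620-up.max()/3 if len(up) else 0,'lo x inner',620-lo.min()/3 if len(lo) else 0)
E
python3 o.py
```

```text
50 hi x inner 0 lo x inner 0
40 hi x inner 587.3333333333334 lo x inner 510.6666666666667
30 hi x inner 585.0 lo x inner 514.6666666666666
20 hi x inner 582.3333333333334 lo x inner 518.3333333333334
10 hi x inner 579.6666666666666 lo x inner 521.6666666666666
0 hi x inner 578.0 lo x inner 525.0
-10 hi x inner 578.0 lo x inner 526.3333333333334
-20 hi x inner 0 lo x inner 0
-30 hi x inner 596.3333333333334 lo x inner 504.3333333333333
-40 hi x inner 578.3333333333334 lo x inner 527.3333333333334
-50 hi x inner 578.6666666666666 lo x inner 527.6666666666666
-60 hi x inner 579.0 lo x inner 528.0
-70 hi x inner 579.3333333333334 lo x inner 529.6666666666666
-80 hi x inner 579.3333333333334 lo x inner 529.6666666666666
-90 hi x inner 579.3333333333334 lo x inner 530.3333333333334
-100 hi x inner 580.0 lo x inner 530.6666666666666
-110 hi x inner 580.3333333333334 lo x inner 530.6666666666666
-120 hi x inner 555.3333333333334 lo x inner 555.0
-130 hi x inner 555.3333333333334 lo x inner 555.0
-140 hi x inner 584.6666666666666 lo x inner 530.6666666666666
-150 hi x inner 584.6666666666666 lo x inner 531.6666666666666
-160 hi x inner 585.0 lo x inner 532.0
-170 hi x inner 585.0 lo x inner 533.6666666666666
-180 hi x inner 584.6666666666666 lo x inner 533.3333333333334
-190 hi x inner 584.6666666666666 lo x inner 534.3333333333334
```

View pics/orth.png

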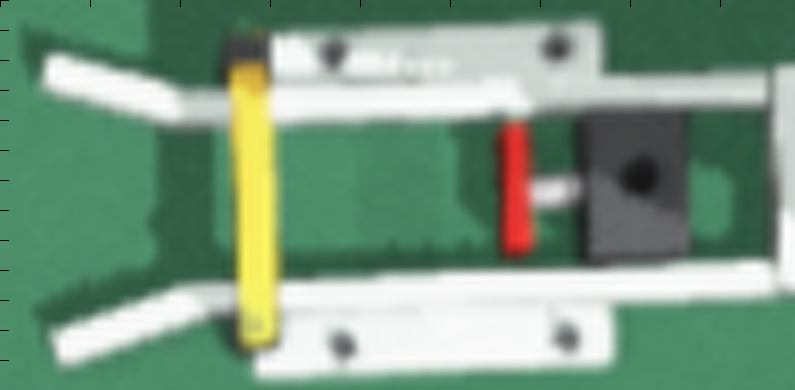

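```bash
cat > to.py <<'E'
import sys; from h import *
def go(x,y,z,yaw):
    o=get_obs(); R=cv2.Rodrigues(np.array(o['orientation']))[0]; now=np.degrees(np.arctan2(R[1,0],R[0,0]))
    print('yaw',now.round(2),'az',round(-(yaw-now),2),'tilt',R[2].round(4),'pos',o['ee_pos'].round(1),'F',o['ft_force'].round(1),'w',round(o['width'],1),'t',o['t'])
    dw=np.array([x,y,z])-o['ee_pos']
    print('cm if now',(R.T@dw/10).round(2),'cm at target yaw',(cv2.Rodrigues(np.array([0,0,np.radians(yaw-now)]))[0]@R).T@dw/10)
go(*map(float,sys.argv[1:]))
E
python3 -m inch '[{"az":-9.6},{"az":-9.6},{"az":-9.6},{"az":-9.6},{"az":-9.6},{"az":-9.6},{"az":-9.7}]'; python3 to.py 552.4 311.2 120 -5.7
```

```text
yaw -73.0 az -67.3 tilt [ 0.  0. -1.] pos [ 182.8 -597.7  222.7] F [ 0.4 -0.1 -0.4] w 88.2 t 0.95
cm if now [-76.1  -61.92  10.27] cm at target yaw [ 27.75029976 -94.10711473  10.26711132]$[0]: bad value
```

```bash
python3 -m inch '[{"tx":0,"ty":0,"tz":0,"ax":0,"ay":0,"az":-9.6,"jaw":1},{"tx":0,"ty":0,"tz":0,"ax":0,"ay":0,"az":-9.6,"jaw":1},{"tx":0,"ty":0,"tz":0,"ax":0,"ay":0,"az":-9.6,"jaw":1},{"tx":0,"ty":0,"tz":0,"ax":0,"ay":0,"az":-9.6,"jaw":1},{"tx":0,"ty":0,"tz":0,"ax":0,"ay":0,"az":-9.6,"jaw":1},{"tx":0,"ty":0,"tz":0,"ax":0,"ay":0,"az":-9.6,"jaw":1},{"tx":0,"ty":0,"tz":0,"ax":0,"ay":0,"az":-9.7,"jaw":1}]'; python3 to.py 552.4 311.2 120 -5.7
```

```text
t: 1.82
ee_pos: [182.8, -597.7, 222.7]
orientation: [-3.138, 0.147, 0.0]
ft_force: [0.1, 0.3, -0.5]
width: 87.7
yaw -5.37 az 0.33 tilt [-0. -0. -1.] pos [ 182.8 -597.7  222.7] F [ 0.1  0.3 -0.5] w 87.7 t 1.825
cm if now [ 28.28 -93.95  10.27] cm at target yaw [ 27.74998667 -94.10701513  10.2675043 ]
```

```bash
python3 -m inch '[{"tx":1.4,"ty":-4.7,"tz":0,"ax":0,"ay":0,"az":0.3,"jaw":1},{"tx":1.4,"ty":-4.7,"tz":0,"ax":0,"ay":0,"az":0,"jaw":1},{"tx":1.4,"ty":-4.7,"tz":0,"ax":0,"ay":0,"az":0,"jaw":1},{"tx":1.4,"ty":-4.7,"tz":0,"ax":0,"ay":0,"az":0,"jaw":1},{"tx":1.4,"ty":-4.7,"tz":0,"ax":0,"ay":0,"az":0,"jaw":1},{"tx":1.4,"ty":-4.7,"tz":0,"ax":0,"ay":0,"az":0,"jaw":1},{"tx":1.4,"ty":-4.7,"tz":0,"ax":0,"ay":0,"az":0,"jaw":1},{"tx":1.4,"ty":-4.7,"tz":0,"ax":0,"ay":0,"az":0,"jaw":1},{"tx":1.4,"ty":-4.7,"tz":0,"ax":0,"ay":0,"az":0,"jaw":1},{"tx":1.4,"ty":-4.7,"tz":0,"ax":0,"ay":0,"az":0,"jaw":1},{"tx":1.4,"ty":-4.7,"tz":0,"ax":0,"ay":0,"az":0,"jaw":1},{"tx":1.4,"ty":-4.7,"tz":0,"ax":0,"ay":0,"az":0,"jaw":1}]'; python3 to.py 552.4 311.2 120 -5.7
```

```text
t: 3.32
ee_pos: [409.2, -52.7, 223.0]
orientation: [3.137, -0.164, 0.002]
ft_force: [0.5, -0.7, -1.0]
width: 87.9
yaw -5.99 az -0.29 tilt [ 1.e-03  1.e-04 -1.e+00] pos [409.2 -52.7 223. ] F [ 0.5 -0.7 -1. ] w 87.9 t 3.325
cm if now [ 10.43 -37.68  10.31] cm at target yaw [ 10.62641281 -37.63020789  10.31014041]
```

```bash
python3 -m inch '[{"tx":1.3,"ty":-4.7,"tz":0,"ax":0,"ay":0,"az":0,"jaw":1},{"tx":1.3,"ty":-4.7,"tz":0,"ax":0,"ay":0,"az":0,"jaw":1},{"tx":1.3,"ty":-4.7,"tz":0,"ax":0,"ay":0,"az":0,"jaw":1},{"tx":1.3,"ty":-4.7,"tz":0,"ax":0,"ay":0,"az":0,"jaw":1},{"tx":1.3,"ty":-4.7,"tz":2,"ax":0,"ay":0,"az":0,"jaw":1},{"tx":1.3,"ty":-4.7,"tz":2.7,"ax":0,"ay":0,"az":0,"jaw":1},{"tx":1.3,"ty":-4.7,"tz":2.8,"ax":0,"ay":0,"az":0,"jaw":1},{"tx":1.3,"ty":-4.7,"tz":2.8,"ax":0,"ay":0,"az":0,"jaw":1},{"tx":0,"ty":0,"tz":0,"ax":0,"ay":0,"az":0,"jaw":1}]'; python3 to.py 552.4 311.2 6 -5.7
```

```text
t: 4.45
ee_pos: [550.7, 311.0, 116.9]
orientation: [3.136, -0.16, -0.004]
ft_force: [-0.7, 1.0, -0.1]
width: 88.0
yaw -5.83 az -0.13 tilt [-0.0026  0.0015 -1.    ] pos [550.7 311.  116.9] F [-0.7  1.  -0.1] w 88.0 t 4.45
cm if now [ 0.2  -0.06 11.09] cm at target yaw [ 0.197662   -0.05568161 11.08721971]
```

```bash
python3 -m inch '[{"tx":0.2,"ty":0,"tz":3,"ax":0,"ay":0,"az":0,"jaw":1},{"tx":0,"ty":0,"tz":3,"ax":0,"ay":0,"az":0,"jaw":1},{"tx":0,"ty":0,"tz":2.6,"ax":0,"ay":0,"az":0,"jaw":1},{"tx":0,"ty":0,"tz":1.6,"ax":0,"ay":0,"az":0,"jaw":1},{"tx":0,"ty":0,"tz":0.8,"ax":0,"ay":0,"az":0,"jaw":1},{"tx":0,"ty":0,"tz":0,"ax":0,"ay":0,"az":0,"jaw":1},{"tx":0,"ty":0,"tz":0,"ax":0,"ay":0,"az":0,"jaw":0.5},{"tx":0,"ty":0,"tz":0,"ax":0,"ay":0,"az":0,"jaw":0},{"tx":0,"ty":0,"tz":0,"ax":0,"ay":0,"az":0,"jaw":0},{"tx":0,"ty":0,"tz":0,"ax":0,"ay":0,"az":0,"jaw":0},{"tx":0,"ty":0,"tz":0,"ax":0,"ay":0,"az":0,"jaw":0}]'; python3 to.py 552.4 311.2 6 -5.7
```

```text
t: 5.82
ee_pos: [553.1, 308.7, 9.9]
orientation: [3.137, -0.164, -0.0]
ft_force: [-1.9, 0.3, 3.4]
width: 50.0
yaw -5.99 az -0.29 tilt [-3.e-04  1.e-04 -1.e+00] pos [553.1 308.7   9.9] F [-1.9  0.3  3.4] w 50.0 t 5.825
cm if now [-0.09 -0.24  0.39] cm at target yaw [-0.09146269 -0.23914041  0.38714288]
```

```bash
python3 -m inch '[{"tx":0,"ty":0,"tz":0,"ax":0,"ay":0,"az":0,"jaw":0},{"tx":0,"ty":0,"tz":0,"ax":0,"ay":0,"az":0,"jaw":0},{"tx":0,"ty":0,"tz":0,"ax":0,"ay":0,"az":0,"jaw":0},{"tx":0,"ty":0,"tz":0,"ax":0,"ay":0,"az":0,"jaw":0}]'; python3 m.py | grep housing
```

```text
t: 6.32
ee_pos: [553.1, 308.7, 9.9]
orientation: [3.137, -0.164, -0.0]
ft_force: [-3.1, -0.8, 5.1]
width: 49.5
top housing z 26 170 (array([550.5, 275. ]), array([51.2, 33.7]), 0.74) zmed 29.0 mean [553.2 273.   29.1]
top housing z 12 14 (array([556.4, 269.2]), array([64.4, 28.7]), 23.19) zmed 17.7 mean [543.8 263.7  17. ]
scene housing z 26 166 (array([549.7, 308.1]), array([74.6, 51.9]), 26.92) zmed 30.9 mean [550.9 310.9  31. ]
scene housing z 12 344 (array([559.7, 340.5]), array([115.6,  66.3]), 79.26) zmed 17.1 mean [559.8 360.2  17. ]
```

```bash
python3 -m inch '[{"tx":0,"ty":0,"tz":-1,"ax":0,"ay":0,"az":0,"jaw":0},{"tx":0,"ty":0,"tz":-2,"ax":0,"ay":0,"az":0,"jaw":0},{"tx":0,"ty":0,"tz":-2,"ax":0,"ay":0,"az":-4.2,"jaw":0},{"tx":0,"ty":0,"tz":0,"ax":0,"ay":0,"az":-4.3,"jaw":0},{"tx":0,"ty":0,"tz":0,"ax":0,"ay":0,"az":0,"jaw":0},{"tx":0,"ty":0,"tz":0,"ax":0,"ay":0,"az":0,"jaw":0}]'; python3 to.py 549.6 73.1 60 2.5
```

```text
t: 7.18
ee_pos: [553.3, 308.7, 60.1]
orientation: [-3.141, -0.066, -0.0]
ft_force: [0.2, -0.0, -1.8]
width: 49.6
yaw 2.42 az -0.08 tilt [ 2.e-04 -1.e-04 -1.e+00] pos [553.3 308.7  60.1] F [ 0.2 -0.  -1.8] w 49.6 t 7.175
cm if now [-1.36 23.52  0.  ] cm at target yaw [-1.39471529e+00  2.35185415e+01  4.58730692e-03]
```

```bash
python3 -m inch '[{"tx":-0.2,"ty":2,"tz":0,"ax":0,"ay":0,"az":0,"jaw":0},{"tx":-0.2,"ty":3.5,"tz":0,"ax":0,"ay":0,"az":0,"jaw":0},{"tx":-0.2,"ty":4,"tz":0,"ax":0,"ay":0,"az":0,"jaw":0},{"tx":-0.2,"ty":4,"tz":0,"ax":0,"ay":0,"az":0,"jaw":0},{"tx":-0.2,"ty":4,"tz":0,"ax":0,"ay":0,"az":0,"jaw":0},{"tx":-0.2,"ty":3.5,"tz":0,"ax":0,"ay":0,"az":0,"jaw":0},{"tx":-0.2,"ty":2.5,"tz":0,"ax":0,"ay":0,"az":0,"jaw":0},{"tx":0,"ty":0,"tz":0,"ax":0,"ay":0,"az":0,"jaw":0},{"tx":0,"ty":0,"tz":0,"ax":0,"ay":0,"az":0,"jaw":0}]'; python3 to.py 549.6 73.1 10.5 2.5
python3 - <<'E'
from o import *
im,d=shot('top'); cv2.imwrite('pics/h2.png',ortho('top',im,60,470,640,-120,200,2.4)[:,:,::-1])
im,d=shot('scene'); cv2.imwrite('pics/s2.png',cv2.resize(im[130:300,230:430],None,fx=3,fy=3)[:,:,::-1])
E
```

```text
t: 8.3
ee_pos: [549.3, 73.2, 59.7]
orientation: [-3.141, -0.067, 0.0]
ft_force: [1.3, -0.1, -1.0]
width: 49.9
yaw 2.45 az -0.05 tilt [-2.e-04 -1.e-04 -1.e+00] pos [549.3  73.2  59.7] F [ 1.3 -0.1 -1. ] w 49.9 t 8.3
cm if now [0.03 0.01 4.92] cm at target yaw [0.02777728 0.00766743 4.9152176 ]
```

View pics/s2.png

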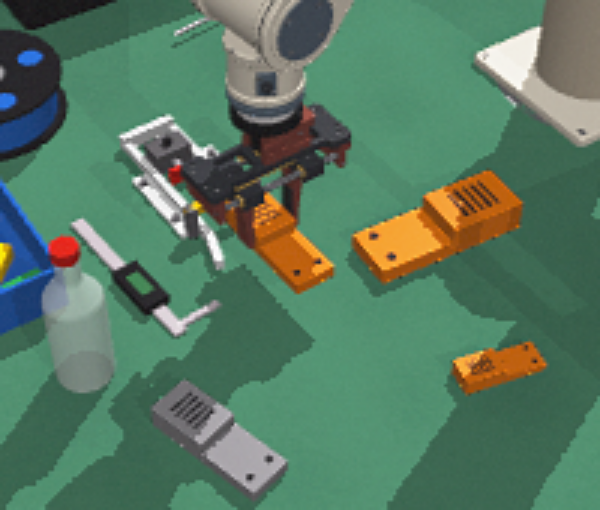

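```bash
python3 -m inch '[{"tx":0,"ty":0,"tz":1.5,"ax":0,"ay":0,"az":0,"jaw":0},{"tx":0,"ty":0,"tz":1.5,"ax":0,"ay":0,"az":0,"jaw":0},{"tx":0,"ty":0,"tz":1.2,"ax":0,"ay":0,"az":0,"jaw":0},{"tx":0,"ty":0,"tz":0.5,"ax":0,"ay":0,"az":0,"jaw":0},{"tx":0,"ty":0,"tz":0.25,"ax":0,"ay":0,"az":0,"jaw":0},{"tx":0,"ty":0,"tz":0,"ax":0,"ay":0,"az":0,"jaw":0},{"tx":0,"ty":0,"tz":0,"ax":0,"ay":0,"az":0,"jaw":0}]'; python3 to.py 549.6 73.1 10.5 2.5
```

```text
t: 9.28
ee_pos: [549.9, 73.3, 10.5]
orientation: [-3.141, -0.069, -0.001]
ft_force: [-0.2, -0.1, -1.1]
width: 49.8
yaw 2.5 az 0.0 tilt [ 8.e-04 -0.e+00 -1.e+00] pos [549.9  73.3  10.5] F [-0.2 -0.1 -1.1] w 49.8 t 9.275
cm if now [-0.03  0.02 -0.  ] cm at target yaw [-0.02893595  0.02166474 -0.0020986 ]
```

```bash
python3 -m inch '[{"tx":0,"ty":0,"tz":0.05,"ax":0,"ay":0,"az":0,"jaw":0},{"tx":0,"ty":0,"tz":0,"ax":0,"ay":0,"az":0,"jaw":0.8},{"tx":0,"ty":0,"tz":0,"ax":0,"ay":0,"az":0,"jaw":0.9},{"tx":0,"ty":0,"tz":0,"ax":0,"ay":0,"az":0,"jaw":0.9},{"tx":0,"ty":0,"tz":0,"ax":0,"ay":0,"az":0,"jaw":0.9},{"tx":0,"ty":0,"tz":-2,"ax":0,"ay":0,"az":0,"jaw":0.9},{"tx":0,"ty":0,"tz":-4,"ax":0,"ay":0,"az":0,"jaw":0.9},{"tx":0,"ty":-4,"tz":0,"ax":0,"ay":0,"az":0,"jaw":0.4},{"tx":0,"ty":-4,"tz":0,"ax":0,"ay":0,"az":0,"jaw":0},{"tx":0,"ty":-4.5,"tz":0,"ax":0,"ay":0,"az":0,"jaw":0},{"tx":0,"ty":0,"tz":0,"ax":0,"ay":0,"az":0,"jaw":0},{"tx":0,"ty":0,"tz":0,"ax":0,"ay":0,"az":0,"jaw":0}]'
python3 to.py 549.6 73.1 10.5 2.5
python3 - <<'E'
from o import *
im,d=shot('top'); cv2.imwrite('pics/h3.png',ortho('top',im,30,480,630,-140,200,2.3)[:,:,::-1])
W=cloud('top',d); h=cv2.cvtColor(im,cv2.COLOR_RGB2HSV); x,y,z=W[...,0],W[...,1],W[...,2]
org=(h[...,0]<18)&(h[...,1]>110)&(y>-10)&(y<185)&(x>500)&(x<600)
for lo,hi in [(26,34),(12,19)]:
    w=W[org&(z>lo)&(z<hi)]; print(lo,len(w),cv2.minAreaRect(w[:,:2].astype(np.float32)),w.mean(0))
E
```

```text
t: 10.78
ee_pos: [544.0, 197.9, 70.4]
orientation: [3.141, 0.07, 0.001]
ft_force: [-0.6, -0.3, -0.8]
width: 32.6
yaw 2.54 az 0.04 tilt [ 4.e-04  1.e-04 -1.e+00] pos [544.  197.9  70.4] F [-0.6 -0.3 -0.8] w 32.6 t 10.775
cm if now [ 0.   12.49  5.99] cm at target yaw [1.03549862e-02 1.24935499e+01 5.99309274e+00]
26 404 ((551.09423828125, 58.28293228149414), (48.318904876708984, 69.09683990478516), 0.5905323028564453) [551.0651201   58.35319898  29.18742031]
12 362 ((547.56494140625, 106.00807189941406), (48.85332489013672, 114.28514862060547), 1.0728378295898438) [546.90741986 125.38774693  15.14040242]
```

View pics/h3.png

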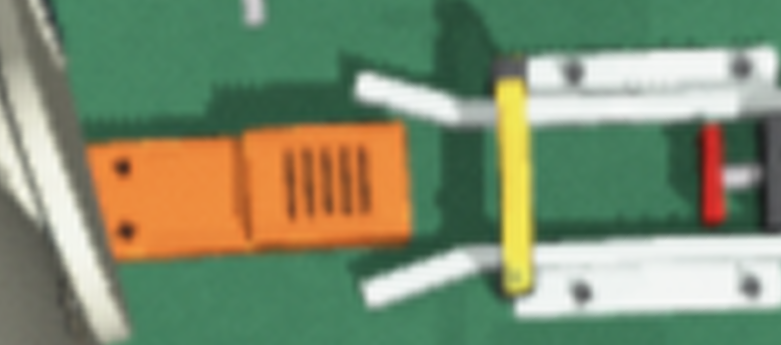

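```bash
python3 -m inch '[{"tx":0,"ty":0,"tz":2.5,"ax":0,"ay":0,"az":0,"jaw":0},{"tx":0,"ty":0,"tz":2.5,"ax":0,"ay":0,"az":0,"jaw":0},{"tx":0,"ty":0,"tz":1.2,"ax":0,"ay":0,"az":0,"jaw":0},{"tx":0,"ty":0,"tz":0.4,"ax":0,"ay":0,"az":0,"jaw":0},{"tx":0,"ty":0,"tz":0,"ax":0,"ay":0,"az":0,"jaw":0},{"tx":0,"ty":0,"tz":0,"ax":0,"ay":0,"az":0,"jaw":0},{"tx":0,"ty":0.8,"tz":0,"ax":0,"ay":0,"az":0,"jaw":0},{"tx":0,"ty":0.8,"tz":0,"ax":0,"ay":0,"az":0,"jaw":0},{"tx":0,"ty":0.4,"tz":0,"ax":0,"ay":0,"az":0,"jaw":0},{"tx":0,"ty":0.4,"tz":0,"ax":0,"ay":0,"az":0,"jaw":0},{"tx":0,"ty":0,"tz":0,"ax":0,"ay":0,"az":0,"jaw":0}]'
python3 to.py 545 178 4 2.5
```

```text
t: 12.2
ee_pos: [545.1, 173.9, 3.7]
orientation: [-3.141, -0.068, 0.0]
ft_force: [-0.4, -0.4, -0.3]
width: 0.4
yaw 2.48 az -0.02 tilt [-1.e-04 -0.e+00 -1.e+00] pos [545.1 173.9   3.7] F [-0.4 -0.4 -0.3] w 0.4 t 12.2
cm if now [ 0.   -0.41 -0.03] cm at target yaw [ 0.00423325 -0.41153651 -0.03305627]
```

```bash
python3 -m inch '[{"tx":0,"ty":0.2,"tz":0,"ax":0,"ay":0,"az":0,"jaw":0},{"tx":0,"ty":0.3,"tz":0,"ax":0,"ay":0,"az":0,"jaw":0},{"tx":0,"ty":0.4,"tz":0,"ax":0,"ay":0,"az":0,"jaw":0},{"tx":0,"ty":0.4,"tz":0,"ax":0,"ay":0,"az":0,"jaw":0},{"tx":0,"ty":0.4,"tz":0,"ax":0,"ay":0,"az":0,"jaw":0},{"tx":0,"ty":0.4,"tz":0,"ax":0,"ay":0,"az":0,"jaw":0},{"tx":0,"ty":0.4,"tz":0,"ax":0,"ay":0,"az":0,"jaw":0},{"tx":0,"ty":0.4,"tz":0,"ax":0,"ay":0,"az":0,"jaw":0}]'
python3 to.py 549.4 78 4 2.5
python3 -m inch '[{"tx":0,"ty":0.3,"tz":0,"ax":0,"ay":0,"az":0,"jaw":0},{"tx":0,"ty":0.3,"tz":0,"ax":0,"ay":0,"az":0,"jaw":0},{"tx":0,"ty":0.3,"tz":0,"ax":0,"ay":0,"az":0,"jaw":0},{"tx":0,"ty":0.3,"tz":0,"ax":0,"ay":0,"az":0,"jaw":0},{"tx":0,"ty":0.3,"tz":0,"ax":0,"ay":0,"az":0,"jaw":0}]'
python3 to.py 549.4 78 4 2.5
```

```text
t: 13.2
ee_pos: [546.4, 145.0, 3.7]
orientation: [3.141, 0.069, 0.0]
ft_force: [-1.0, 1.1, -0.1]
width: 0.6
yaw 2.51 az 0.01 tilt [ 0.  0. -1.] pos [546.4 145.    3.7] F [-1.   1.1 -0.1] w 0.6 t 13.2
cm if now [ 0.01  6.7  -0.03] cm at target yaw [ 0.00776142  6.70258586 -0.03076437]
t: 13.82
ee_pos: [547.0, 130.1, 3.7]
orientation: [-3.141, -0.069, 0.0]
ft_force: [0.3, 1.4, -0.0]
width: 0.3
yaw 2.51 az 0.01 tilt [-0. -0. -1.] pos [547.  130.1   3.7] F [ 0.3  1.4 -0. ] w 0.3 t 13.825
cm if now [ 0.01  5.21 -0.03] cm at target yaw [ 0.0087501   5.21168053 -0.03217003]
```

```bash
python3 -m inch '[{"tx":0,"ty":0.3,"tz":0,"ax":0,"ay":0,"az":0,"jaw":0},{"tx":0,"ty":0.4,"tz":0,"ax":0,"ay":0,"az":0,"jaw":0},{"tx":0,"ty":0.4,"tz":0,"ax":0,"ay":0,"az":0,"jaw":0},{"tx":0,"ty":0.4,"tz":0,"ax":0,"ay":0,"az":0,"jaw":0},{"tx":0,"ty":0.4,"tz":0,"ax":0,"ay":0,"az":0,"jaw":0},{"tx":0,"ty":0.4,"tz":0,"ax":0,"ay":0,"az":0,"jaw":0}]'
python3 to.py 549.4 78 4 2.5
python3 -m inch '[{"tx":0,"ty":0.4,"tz":0,"ax":0,"ay":0,"az":0,"jaw":0},{"tx":0,"ty":0.4,"tz":0,"ax":0,"ay":0,"az":0,"jaw":0},{"tx":0,"ty":0.4,"tz":0,"ax":0,"ay":0,"az":0,"jaw":0},{"tx":0,"ty":0.4,"tz":0,"ax":0,"ay":0,"az":0,"jaw":0},{"tx":0,"ty":0.4,"tz":0,"ax":0,"ay":0,"az":0,"jaw":0},{"tx":0,"ty":0.4,"tz":0,"ax":0,"ay":0,"az":0,"jaw":0},{"tx":0,"ty":0.2,"tz":0,"ax":0,"ay":0,"az":0,"jaw":0}]'
python3 to.py 549.4 78 4 2.5
python3 - <<'E'
from o import *
im,d=shot('top'); cv2.imwrite('pics/h4.png',ortho('top',im,24,480,630,-160,150,2.4)[:,:,::-1])
E
```

```text
t: 14.58
ee_pos: [548.0, 107.0, 3.7]
orientation: [3.141, 0.069, -0.0]
ft_force: [-0.0, 0.7, 0.5]
width: 0.5
yaw 2.5 az 0.0 tilt [-0.  0. -1.] pos [548.  107.    3.7] F [-0.   0.7  0.5] w 0.5 t 14.575
cm if now [ 0.01  2.9  -0.03] cm at target yaw [ 0.01022738  2.90210053 -0.0332335 ]
t: 15.45
ee_pos: [549.2, 81.0, 3.7]
orientation: [3.141, 0.068, -0.0]
ft_force: [-0.6, 0.6, 0.2]
width: 0.5
yaw 2.5 az -0.0 tilt [-1.e-04  0.e+00 -1.e+00] pos [549.2  81.    3.7] F [-0.6  0.6  0.2] w 0.5 t 15.45
cm if now [ 0.01  0.3  -0.03] cm at target yaw [ 0.01060256  0.30230345 -0.03238676]
```

View pics/h4.png

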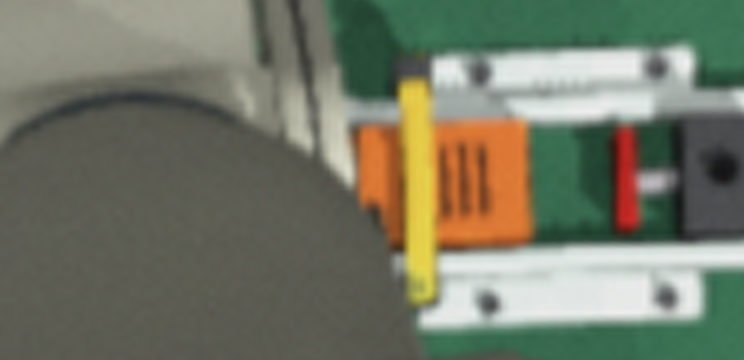

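```bash
python3 -m inch '[{"tx":0,"ty":0.4,"tz":0,"ax":0,"ay":0,"az":0,"jaw":0},{"tx":0,"ty":0.4,"tz":0,"ax":0,"ay":0,"az":0,"jaw":0},{"tx":0,"ty":0.4,"tz":0,"ax":0,"ay":0,"az":0,"jaw":0},{"tx":0,"ty":0.4,"tz":0,"ax":0,"ay":0,"az":0,"jaw":0},{"tx":0,"ty":0.4,"tz":0,"ax":0,"ay":0,"az":0,"jaw":0},{"tx":0,"ty":0.3,"tz":0,"ax":0,"ay":0,"az":0,"jaw":0},{"tx":0,"ty":0.2,"tz":0,"ax":0,"ay":0,"az":0,"jaw":0},{"tx":0,"ty":0.1,"tz":0,"ax":0,"ay":0,"az":0,"jaw":0},{"tx":0,"ty":0.1,"tz":0,"ax":0,"ay":0,"az":0,"jaw":0},{"tx":0,"ty":0,"tz":0,"ax":0,"ay":0,"az":0,"jaw":0}]'
python3 to.py 549.4 78 4 2.5
python3 - <<'E'
from o import *
im,d=shot('top'); cv2.imwrite('pics/h5.png',ortho('top',im,24,510,600,-130,-10,6)[:,:,::-1])
E
```

```text
t: 16.75
ee_pos: [550.4, 54.2, 3.7]
orientation: [3.141, 0.069, 0.0]
ft_force: [-0.4, 0.5, -1.6]
width: 0.6
yaw 2.51 az 0.01 tilt [ 0.e+00  1.e-04 -1.e+00] pos [550.4  54.2   3.7] F [-0.4  0.5 -1.6] w 0.6 t 16.75
cm if now [ 0.01 -2.38 -0.03] cm at target yaw [ 0.00664622 -2.37863977 -0.03067609]
```

View pics/h5.png

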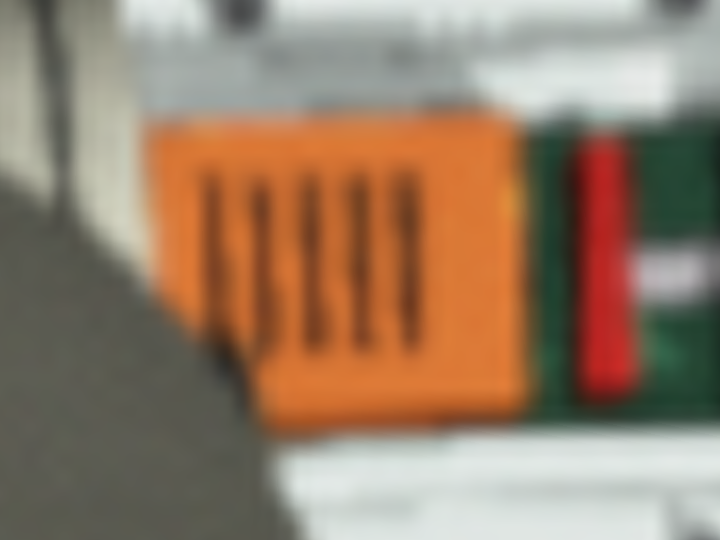

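```bash
python3 -m inch '[{"tx":0,"ty":0.1,"tz":0,"ax":0,"ay":0,"az":0,"jaw":0},{"tx":0,"ty":0.1,"tz":0,"ax":0,"ay":0,"az":0,"jaw":0},{"tx":0,"ty":0.1,"tz":0,"ax":0,"ay":0,"az":0,"jaw":0},{"tx":0,"ty":0.05,"tz":0,"ax":0,"ay":0,"az":0,"jaw":0},{"tx":0,"ty":0.05,"tz":0,"ax":0,"ay":0,"az":0,"jaw":0}]' | grep -E 'ee_|for'
python3 -m inch '[{"tx":0,"ty":0.05,"tz":0,"ax":0,"ay":0,"az":0,"jaw":0},{"tx":0,"ty":0.05,"tz":0,"ax":0,"ay":0,"az":0,"jaw":0}]'| grep -E 'ee_|for'
python3 -m inch '[{"tx":0,"ty":0.05,"tz":0,"ax":0,"ay":0,"az":0,"jaw":0},{"tx":0,"ty":0.05,"tz":0,"ax":0,"ay":0,"az":0,"jaw":0}]'| grep -E 'ee_|for'
```

```text
ee_pos: [550.6, 50.3, 3.7]
ft_force: [-0.6, 1.2, 0.1]
ee_pos: [550.6, 49.3, 3.7]
ft_force: [0.4, 0.5, -0.4]
ee_pos: [550.6, 48.3, 3.7]
ft_force: [0.3, 1.0, -0.8]
```

```bash
python3 -m inch '[{"tx":0,"ty":0.05,"tz":0,"ax":0,"ay":0,"az":0,"jaw":0},{"tx":0,"ty":0.05,"tz":0,"ax":0,"ay":0,"az":0,"jaw":0}]'| grep -E 'ee_|for'
```

```text
ee_pos: [550.7, 47.3, 3.7]
ft_force: [0.7, 1.5, 0.3]
```

```bash
python3 -m inch '[{"tx":0,"ty":0.05,"tz":0,"ax":0,"ay":0,"az":0,"jaw":0},{"tx":0,"ty":0.05,"tz":0,"ax":0,"ay":0,"az":0,"jaw":0}]'| grep -E 'ee_|for'
```

```text
ee_pos: [550.7, 46.3, 3.7]
ft_force: [-0.2, 0.3, -0.2]
```

```bash
python3 -m inch '[{"tx":0,"ty":0.05,"tz":0,"ax":0,"ay":0,"az":0,"jaw":0},{"tx":0,"ty":0.05,"tz":0,"ax":0,"ay":0,"az":0,"jaw":0}]'| grep -E 'ee_|for'
```

```text
ee_pos: [550.7, 45.3, 3.7]
ft_force: [-0.4, 1.2, 0.2]
```

```bash
python3 -m inch '[{"tx":0,"ty":0.05,"tz":0,"ax":0,"ay":0,"az":0,"jaw":0},{"tx":0,"ty":0.05,"tz":0,"ax":0,"ay":0,"az":0,"jaw":0}]'| grep -E 'ee_|for'
```

```text
ee_pos: [550.8, 44.3, 3.7]
ft_force: [-0.2, 1.4, -0.0]
```

```bash
python3 -m inch '[{"tx":0,"ty":0.05,"tz":0,"ax":0,"ay":0,"az":0,"jaw":0},{"tx":0,"ty":0.05,"tz":0,"ax":0,"ay":0,"az":0,"jaw":0}]'| grep -E 'ee_|for'
```

```text
ee_pos: [550.9, 43.5, 3.7]
ft_force: [0.6, 3.7, -0.0]
```

```bash
python3 -m inch '[{"tx":0,"ty":0.05,"tz":0,"ax":0,"ay":0,"az":0,"jaw":0},{"tx":0,"ty":0.0,"tz":0,"ax":0,"ay":0,"az":0,"jaw":0}]'| grep -E 'ee_|for'
```

```text
ee_pos: [551.0, 43.1, 3.7]
ft_force: [0.4, 5.5, -1.1]
```

```bash
python3 -m inch '[{"tx":0,"ty":0.05,"tz":0,"ax":0,"ay":0,"az":0,"jaw":0},{"tx":0,"ty":0.05,"tz":0,"ax":0,"ay":0,"az":0,"jaw":0},{"tx":0,"ty":0.0,"tz":0,"ax":0,"ay":0,"az":0,"jaw":0}]'| grep -E 'ee_|for'
```

```text
ee_pos: [551.1, 42.3, 3.7]
ft_force: [0.4, 7.1, 0.0]
```

```bash
python3 -m inch '[{"tx":0,"ty":0.05,"tz":0,"ax":0,"ay":0,"az":0,"jaw":0},{"tx":0,"ty":0.05,"tz":0,"ax":0,"ay":0,"az":0,"jaw":0},{"tx":0,"ty":0.0,"tz":0,"ax":0,"ay":0,"az":0,"jaw":0},{"tx":0,"ty":0.0,"tz":0,"ax":0,"ay":0,"az":0,"jaw":0}]'| grep -E 'ee_|for'
```

```text
ee_pos: [551.2, 41.7, 3.7]
ft_force: [0.1, 8.5, -1.3]
```

```bash
python3 -m inch '[{"tx":0,"ty":0.05,"tz":0,"ax":0,"ay":0,"az":0,"jaw":0},{"tx":0,"ty":0.03,"tz":0,"ax":0,"ay":0,"az":0,"jaw":0},{"tx":0,"ty":0.0,"tz":0,"ax":0,"ay":0,"az":0,"jaw":0},{"tx":0,"ty":0.0,"tz":0,"ax":0,"ay":0,"az":0,"jaw":0}]'| grep -E 'ee_|for'
python3 -m inch '[{"tx":0,"ty":0,"tz":0,"ax":0,"ay":0,"az":0,"jaw":0},{"tx":0,"ty":0,"tz":0,"ax":0,"ay":0,"az":0,"jaw":0},{"tx":0,"ty":0,"tz":0,"ax":0,"ay":0,"az":0,"jaw":0},{"tx":0,"ty":0,"tz":0,"ax":0,"ay":0,"az":0,"jaw":0}]'| grep -E 'ee_|for'
```

```text
ee_pos: [551.4, 41.2, 3.8]
ft_force: [1.1, 11.0, -1.3]
ee_pos: [551.4, 41.2, 3.8]
ft_force: [0.7, 11.7, -1.3]
```

```bash
for i in 1 2; do :; done; python3 -m inch '[{"tx":0,"ty":0,"tz":0,"ax":0,"ay":0,"az":0,"jaw":0},{"tx":0,"ty":0,"tz":0,"ax":0,"ay":0,"az":0,"jaw":0},{"tx":0,"ty":0,"tz":0,"ax":0,"ay":0,"az":0,"jaw":0},{"tx":0,"ty":0,"tz":0,"ax":0,"ay":0,"az":0,"jaw":0},{"tx":0,"ty":0,"tz":0,"ax":0,"ay":0,"az":0,"jaw":0},{"tx":0,"ty":0,"tz":0,"ax":0,"ay":0,"az":0,"jaw":0},{"tx":0,"ty":0,"tz":0,"ax":0,"ay":0,"az":0,"jaw":0},{"tx":0,"ty":0,"tz":0,"ax":0,"ay":0,"az":0,"jaw":0},{"tx":0,"ty":0,"tz":0,"ax":0,"ay":0,"az":0,"jaw":0},{"tx":0,"ty":0,"tz":0,"ax":0,"ay":0,"az":0,"jaw":0},{"tx":0,"ty":0,"tz":0,"ax":0,"ay":0,"az":0,"jaw":0},{"tx":0,"ty":0,"tz":0,"ax":0,"ay":0,"az":0,"jaw":0}]'| grep -E '^t|ee_|for'
python3 -m inch '[{"tx":0,"ty":0,"tz":0,"ax":0,"ay":0,"az":0,"jaw":0},{"tx":0,"ty":0,"tz":0,"ax":0,"ay":0,"az":0,"jaw":0},{"tx":0,"ty":0,"tz":0,"ax":0,"ay":0,"az":0,"jaw":0},{"tx":0,"ty":0,"tz":0,"ax":0,"ay":0,"az":0,"jaw":0},{"tx":0,"ty":0,"tz":0,"ax":0,"ay":0,"az":0,"jaw":0},{"tx":0,"ty":0,"tz":0,"ax":0,"ay":0,"az":0,"jaw":0}]'| grep -E '^t|ee_|for'
python3 - <<'E'
from o import *
im,d=shot('top'); cv2.imwrite('pics/h6.png',ortho('top',im,24,510,600,-130,-10,6)[:,:,::-1])
E
```

```text
t: 22.8
ee_pos: [551.3, 41.2, 3.7]
ft_force: [1.4, 11.6, -1.1]
t: 23.55
ee_pos: [551.4, 41.2, 3.8]
ft_force: [0.6, 10.7, -1.0]
```

View pics/h6.png

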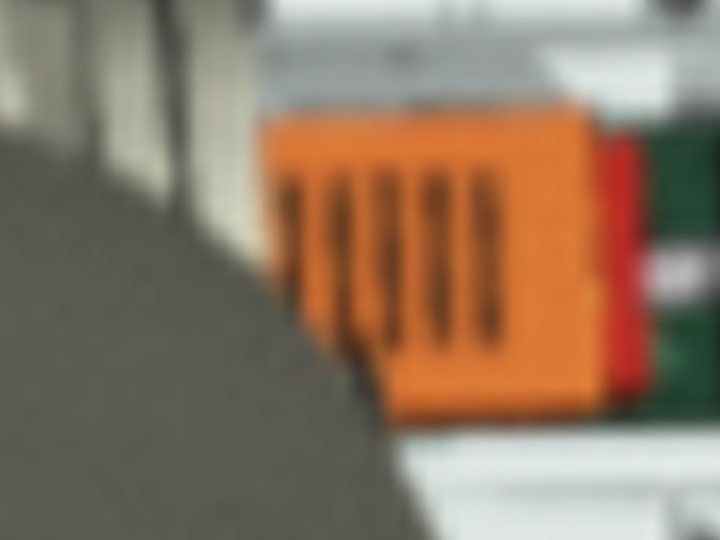

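Housing's nose (col ~605) sits on the red pad, ~10 N held over 2 s. Backing off slowly.

```bash
python3 -m inch '[{"tx":0,"ty":-0.05,"tz":0,"ax":0,"ay":0,"az":0,"jaw":0},{"tx":0,"ty":-0.05,"tz":0,"ax":0,"ay":0,"az":0,"jaw":0},{"tx":0,"ty":-0.05,"tz":0,"ax":0,"ay":0,"az":0,"jaw":0},{"tx":0,"ty":-0.05,"tz":0,"ax":0,"ay":0,"az":0,"jaw":0},{"tx":0,"ty":-0.05,"tz":0,"ax":0,"ay":0,"az":0,"jaw":0},{"tx":0,"ty":-0.05,"tz":0,"ax":0,"ay":0,"az":0,"jaw":0},{"tx":0,"ty":-0.05,"tz":0,"ax":0,"ay":0,"az":0,"jaw":0},{"tx":0,"ty":-0.1,"tz":0,"ax":0,"ay":0,"az":0,"jaw":0},{"tx":0,"ty":-0.5,"tz":0,"ax":0,"ay":0,"az":0,"jaw":0},{"tx":0,"ty":-1.5,"tz":0,"ax":0,"ay":0,"az":0,"jaw":0},{"tx":0,"ty":-2,"tz":0,"ax":0,"ay":0,"az":0,"jaw":0},{"tx":0,"ty":-1,"tz":0,"ax":0,"ay":0,"az":0,"jaw":0}]'| grep -E '^t|ee_|for'
python3 -m inch '[{"tx":0,"ty":0,"tz":-3,"ax":0,"ay":0,"az":0,"jaw":0},{"tx":0,"ty":0,"tz":-5,"ax":0,"ay":0,"az":0,"jaw":0},{"tx":0,"ty":-5,"tz":-3,"ax":0,"ay":0,"az":0,"jaw":0},{"tx":0,"ty":-5,"tz":0,"ax":0,"ay":0,"az":0,"jaw":0},{"tx":0,"ty":-4,"tz":0,"ax":0,"ay":0,"az":0,"jaw":0},{"tx":0,"ty":0,"tz":0,"ax":0,"ay":0,"az":0,"jaw":0},{"tx":0,"ty":0,"tz":0,"ax":0,"ay":0,"az":0,"jaw":0}]'| grep -E '^t|ee_|for'
python3 - <<'E'
from o import *
im,d=shot('top'); cv2.imwrite('pics/h7.png',ortho('top',im,24,480,630,-160,110,2.8)[:,:,::-1])
W=cloud('top',d); h=cv2.cvtColor(im,cv2.COLOR_RGB2HSV); x,y,z=W[...,0],W[...,1],W[...,2]
org=(h[...,0]<18)&(h[...,0]>8)&(h[...,1]>110)&(y>-130)&(y<110)&(x>500)&(x<600)
for lo,hi in [(26,34),(12,19)]:
    w=W[org&(z>lo)&(z<hi)]; print(lo,len(w),cv2.minAreaRect(w[:,:2].astype(np.float32)),w.mean(0))
E
```

```text
t: 25.1
ee_pos: [548.5, 96.3, 3.7]
ft_force: [-0.3, -0.5, 0.3]
t: 25.98
ee_pos: [541.9, 234.3, 113.4]
ft_force: [-0.6, -0.1, -0.5]
26 400 ((554.9373779296875, -61.62516403198242), (48.41574478149414, 88.616455078125), 0.4623030126094818) [555.75906129 -71.19868698  29.11313042]
12 314 ((552.6663818359375, -21.393714904785156), (48.569149017333984, 108.2027816772461), 2.319575548171997) [550.83458194   2.20373494  15.15132444]
```

View pics/h7.png

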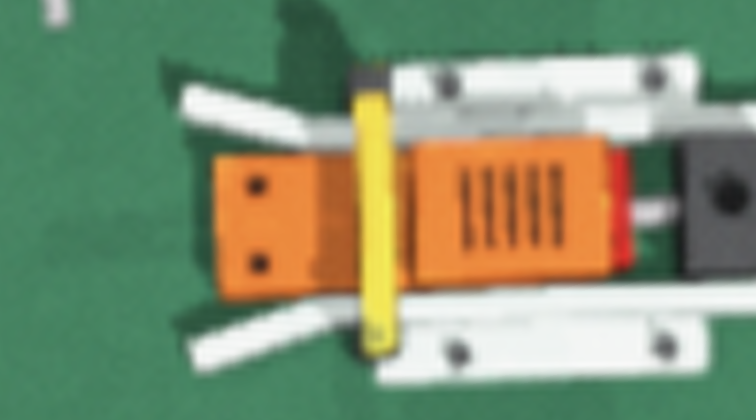

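```bash
python3 -c "
from workcell import ctrl,get_obs; print(ctrl.close_job()); print(get_obs()['ft_force'])"
```

```text
the job is handed in; nothing more can be done
None
the job is handed in; nothing more can be done
```

The orange housing went through the gauge, was held against the red stop, and now lies past the bar. I handed the job in at about t = 26 s of the 66 s allowed; no verdict is reported.

- **Part used:** I took the middle-sized orange housing. The depth image gave 70 × 50 mm and about 30 mm high for the raised part, which matches the drawing.
- **Moves:** I gripped it by the raised part and set it down in the gauge's mouth. With the fingers shut, I pushed it by the tail end between the rails and felt for the stop in 0.5 mm steps.
- **Stop:** The wrist force began to rise with the housing's origin about 50 mm past the bar.
- **Press:** The wrist force read 10.7 to 11.7 N for a little over 2 s. Sliding friction takes about 1 N of that, so the stop saw roughly 10 N. The highest wrist reading while pushing was 11.7 N, but force was read only at the end of each move, not continuously.
- **Last check:** After I backed off slowly, the top picture shows the housing flat between the rails, its nose at the stop and the raised part clear of the bar. I estimate its origin at 49–51 mm past the bar, where 43 mm is needed. The gripper was about 110 mm above the bench, behind the housing and touching nothing.
- **Disagreement:** One automatic box fit on the raised part came out 89 mm long instead of 70. It probably picked up part of the bar, so I went by the picture and the other readings.
- **Not re-measured:** The other things on the bench. The arm's path never came near them.

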